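# Swap batteries on charge: latch the flat one, release the charged one

### The arm

A 6-joint arm with a two-finger parallel gripper is mounted at the origin on the work surface; the furniture and walls round the work are solid. World frame = base frame: x ahead of the robot, y to its left, z up, the work surface at z = 0. Lengths are in m, angles in rad, forces in N, time in s.
With the tool pointing down it reaches from about 0.375 to 0.9 m from the base axis. Payload 3.1 kg.
Tool frame: the origin (TCP) lies at the very end of the fingers, on their centre line; the grasp point (between the pads) lies 19 mm behind it (manip.pinch_z is the distance from the TCP to the grasp point, in m); z points along the fingers, y is the line along which they close (so a half turn about z gives the same grasp; the last joint's range is limited). The gripper opens to 85 mm and grips with 20 to 120 N. Pads are 22 mm wide; open, the fingers measure 114 mm over their backs; the gripper's body (76 mm by 85 mm) begins 54 mm behind the grasp point. The pads swing forward as they close: fully open they stand 13 mm farther back than shut.
Start: joints at [-0.926, 0.527, 1.433, -0, 1.181, -0.178], TCP at [0.458, -0.425, 0.231] pointing down, gripper open.
Joint ranges: [-3.08, 3.08], [-0.75, 2.2], [0.22, 2.44], [-1.43, 4.57], [0, 2.65], [-2.85, 2.85]. Speed limits (rad/s): [2.79, 2.79, 3.14, 3.14, 3.14, 3.14].

### API

Orientations are given as a unit quaternion [x, y, z, w].
In Python, from station import manip gives the robot as it stands.
- The arm moves only by the tool servo_tool, never from a script. Its argument "commands" is one flat list of numbers, 7 for each row, row after row: the shift along the tool's x, y, z each as a share of 500 mm, from -1 to 1, then the turn, a rotation vector about the tool's x, y, z each as a share of 360 degrees, from -1 to 1, then the opening, from -1 (shut) to 1 (fully open). In form: [dx, dy, dz, rx, ry, rz, claw, dx, dy, dz, rx, ry, rz, claw, ...]. A call has 1 to 12 rows; each row shifts and turns the commanded pose from where the row before left it, along the tool's axes as they then stand; what a row does not reach is not made up. A row lasts 1/12 s, in which the tool goes at most 41.7 mm and 7.16 degrees, less where a joint would pass 70% of its speed; a pose out of reach is approached as far as the arm can. A call with a number of a shift or a turn outside -1 to 1 is refused whole. A call with a gripper value outside its range is refused whole. The fingers move at their own pace and stop on an object; "force" is the grip in N (left out, the last holds). Time passes only in rows, so rows that do not move let the fingers close. It gives the time, the measured TCP pose, the force, the opening and the grip force at its end, in the units of the state.
- manip.sense(): the state, without advancing time (a new reading comes with each control period).
- manip.snapshot(name): name is "scene" or "side" or "wrist"; returns a dict with "img" (480x640x3 uint8, red, green, blue), "mtx" (3x3 intrinsics, pixels), "distortion" ([k1, k2, p1, p2, k3] as OpenCV has them; the pictures are not rectified), "world_to_cam" (4x4, takes a point from world to camera coordinates). Camera axes: x right, y up, looking along -z (the intrinsics and any distortion apply to the point x, -y, -z); pixel columns grow to the right and rows downward; lengths in m; the calibration is good to about 2 mm. A picture is of the moment at which its call begins. There is no depth.
- manip.sign_off(): hands the job in; it is judged then, once.
Trained networks look in a picture, given as the dict that the camera call returned (one of the last four; its "shot" number tells which), for a name from the list of things; names that differ only in an ending like _2 or _b are one class to them, and where a whole thing is asked for, a point or a joint stands for the part that bears it (a point fixed in the world has none). Each returns a list of dicts, best first, with "conf" (0 to 1); they miss things now and then, are a little off and sometimes report something else, mostly with a low value. They report only what shows in the picture. A call takes as long as a camera call.
- manip.look_for(picture, query): "box" ([left, top, width, height] in pixels, round what is visible of it).
- manip.silhouettes(picture, query): "pixels" (480x640 bool, what is visible of it) and "box" ([left, top, width, height] in pixels, round what is visible of it).
The state is a dict: "t": time; "q": joint angles; "qd": joint speeds; "tau": joint torques, N m; "tcp_pos": TCP position; "tool_rot": TCP orientation; "force": force on the tool from outside, world axes, zero at the start; "ft_torque": the same for the moment, N m; "finger_gap": opening from 0.0 (shut) to 1.0 (fully open); "gripper_force": force on a finger pad.
Only numpy, scipy, OpenCV 4.12 (cv2) and the standard library are available. Lean on these libraries where they do the work, as an engineer would, in place of code of your own. Each camera call takes 0.05 s, during which the arm holds its last target. There are 200 camera calls.

### The job

Put the flat battery (orange band) on charge: slide it upright into the empty charging bay and press it gently down until the push-push catch holds it low when you let go. Only then press the charged battery (green band) in the other bay gently so that its catch releases it and it comes up, and leave it standing in its bay; do not force either battery, and do not knock over or push away the two vials or the tape roll.

Things in the scene. Friction and masses are not known exactly. Their poses are not given: they have to be found in the camera images.
- flat_battery_mid (a point): centre (half-way up) of the flat battery cartridge: black upright block 34 (its x) x 24 (its y) x 90 (z, up) mm, about 0.12 kg, edges rounded 2.5 mm, orange band round its top end and orange patch on its flat top; a half turn makes no difference. Stands on the worktop at the start; grip it across its 24 mm, on the upper half
- charged_battery_mid (a point): centre (half-way up) of the charged battery cartridge: black upright block 34 (its x) x 24 (its y) x 90 (z, up) mm, about 0.12 kg, edges rounded 2.5 mm, green band round its top end and green patch on its flat top; a half turn makes no difference. Held low in the loaded bay at the start, top 30 to 36 mm above the rim; its catch lets go when it is pressed about 9 mm further, onto the buffer
- empty_bay: white charging bay with grey foot, fixed, 84 x 84 x 88 mm high, origin under its centre, z up. Slot in its top face: 37 mm along the bay's x, 27 along y (1.5 mm play round the cartridge). Inside is a spring platform, at the start up: its top 48 mm above the underside, so a cartridge on it has its centre at 93 mm and its top 50 mm above the rim, and stays above the rim however far it is pressed
- loaded_bay: second bay, built alike (84 x 84 x 88 mm, origin under its centre, z up); it holds the charged battery at the start. Its catch works alike: the spring pushes back with 5 to 8 N, then the buffer; pressed onto the buffer (12 to 15 N) and let go, the cartridge rises by itself to the up position, centre 93 mm above the underside
- empty_slot (a point): centre of the empty bay's slot mouth, 88 mm above its underside, rim chamfered 3 mm, axes as the bay. Push-push catch: the spring pushes back with 4 to 8 N, then a hard buffer makes the force climb steeply: at 12 to 15 N the catch has tripped, over 20 N does damage. That happens 17 to 37 mm below the up position (differs by unit, not visible); let go, the cartridge stays held 9 to 28 mm below it
- loaded_slot (a point): centre of the slot mouth in the top face of the loaded bay, 88 mm above its underside, axes as the bay; over 20 N on its cartridge does damage
- vial_brown: brown vial with white cap, 32 mm across, 75 mm high, origin under its centre; bystander
- vial_white: white vial with blue cap, 36 mm across, 85 mm high, origin under its centre; bystander
- tape_roll: orange roll of tape lying flat, 92 mm across, 24 mm high, origin under its centre; bystander

How it is judged:
By the outcome, as a careful person would: the job done as asked, in the order asked, and still so for the second after the job is handed in, with the robot touching nothing.
It also fails if it takes over 58 s, if anything falls off the work surface, if the arm or the gripper's body presses on something with over 40 N, if the wrist force passes 120 N, or if a joint passes its speed limit or range.

## Working session

There is one attempt and no reset: what is moved stays moved. The work goes in short steps, Python scripts to look and compute and a tool call to move; the robot and the scene stay as the last step left them, time stands still between calls to the robot, and variables do not carry over. Pictures are saved under pics/ and viewed, at most 10 in all, crops included, and the job is handed in when it is done.

Besides the shell and the picture viewer there is one more tool, called after "Emit:" by a JSON object that holds its "name" and its "arguments", one argument or row to a line. servo_tool: Moves the arm, as the interface text tells. Its arguments: {"type":"object","properties":{"commands":{"type":"array"},"force":{"type":"number"}},"required":["commands"]}

```bash
mkdir -p pics
cat > h.py <<'E'
import numpy as np, cv2
from station import manip
def snap(n,save=None):
    p=manip.snapshot(n)
    if save: cv2.imwrite('pics/'+save+'.png',p['img'][:,:,::-1])
    return p
def ray(p,uv):
    K=np.array(p['mtx']);D=np.array(p['distortion']);T=np.array(p['world_to_cam'])
    x,y=cv2.undistortPoints(np.array([[uv]],float),K,D)[0,0]
    d=T[:3,:3].T@np.array([x,-y,-1.]);o=-T[:3,:3].T@T[:3,3]
    return o,d
def atz(p,uv,z):
    o,d=ray(p,uv); return o+d*(z-o[2])/d[2]
def proj(p,P):
    T=np.array(p['world_to_cam']);c=(T[:3,:3]@np.atleast_2d(P).T).T+T[:3,3]
    c=c*[1,-1,-1]
    return cv2.projectPoints(c,np.zeros(3),np.zeros(3),np.array(p['mtx']),np.array(p['distortion']))[0][:,0]
E
python3 - <<'E'
from h import *
s=manip.sense();print(s)
ps={n:snap(n,n+'0') for n in('scene','side')}
for n,p in ps.items():
    T=np.array(p['world_to_cam']);print(n,-T[:3,:3].T@T[:3,3])
    for q in('flat_battery_mid','charged_battery_mid','empty_bay','loaded_bay','vial_brown','vial_white','tape_roll'):
        print(n,q,[(np.round(r['box']).tolist(),round(r['conf'],2)) for r in manip.look_for(p,q)[:3]])
E
```

```text
{'t': 0.0, 'q': array([-9.26487470e-01,  5.28459955e-01,  1.43389528e+00, -1.83996945e-05,
        1.18140677e+00, -1.78494775e-01]), 'qd': array([-0.00073823,  0.00110296, -0.00049179, -0.00130658,  0.00030164,
        0.00074389]), 'tau': array([ 7.51543157e-04, -4.42341435e+01, -1.78024668e+01, -2.30393443e-04,
        8.45642702e-03, -1.64343555e-05]), 'tcp_pos': array([ 0.45774217, -0.42450432,  0.23033967]), 'tool_rot': array([ 9.16559205e-01,  3.99897545e-01, -2.58628923e-04, -1.05342738e-03]), 'force': array([-0.26072859, -0.2862389 ,  0.25726409]), 'ft_torque': array([ 0.05841798, -0.03106912,  0.03761978]), 'gripper_force': 0.0, 'finger_gap': 1.0020117896831897}
scene [-0.20778929 -0.6353606   0.91188375]
scene flat_battery_mid [([266.0, 255.0, 18.0, 35.0], 0.98)]
scene charged_battery_mid [([264.0, 210.0, 12.0, 27.0], 0.73), ([386.0, 243.0, 17.0, 24.0], 0.6)]
scene empty_bay [([307.0, 217.0, 46.0, 56.0], 0.68), ([264.0, 255.0, 21.0, 37.0], 0.21)]
scene loaded_bay [([364.0, 247.0, 50.0, 58.0], 0.61)]
scene vial_brown [([454.0, 282.0, 15.0, 30.0], 0.57)]
scene vial_white [([264.0, 206.0, 14.0, 29.0], 0.85)]
scene tape_roll [([233.0, 202.0, 33.0, 23.0], 0.93)]
side [-0.57038257 -0.07228166  0.77245762]
side flat_battery_mid [([294.0, 259.0, 14.0, 9.0], 0.67), ([371.0, 214.0, 15.0, 16.0], 0.58)]
side charged_battery_mid [([372.0, 214.0, 14.0, 18.0], 0.56)]
side empty_bay [([294.0, 219.0, 41.0, 46.0], 0.69)]
side loaded_bay [([357.0, 217.0, 40.0, 50.0], 0.62)]
side vial_brown [([428.0, 220.0, 10.0, 29.0], 0.64)]
side vial_white []
side tape_roll []
```

Run:
```python
from h import *
a=cv2.imread('pics/scene0.png')[170:340,220:490];b=cv2.imread('pics/side0.png')[170:340,220:490]
cv2.imwrite('pics/c0.png',np.vstack([cv2.resize(a,(480,300),interpolation=3),cv2.resize(b,(480,300),interpolation=3)]))
class P(dict):pass
ps=snap('scene');pd=snap('side')
def bc(b):return b[0]+b[2]/2,b[1]+b[3]/2
print('flat',atz(ps,(275,261),.09),atz(ps,(275,272),.045))
for n,b in dict(empty=(307,217,46,56),loaded=(364,247,50,58)).items(): print(n,atz(ps,bc(b),.044))
for n,b in dict(empty=(294,219,41,46),loaded=(357,217,40,50)).items(): print(n,atz(pd,bc(b),.044))
print('vb',atz(ps,(461,297),.037),'vw',atz(ps,(271,220),.042),'tape',atz(ps,(249,213),.012))
```

```text
flat [ 0.43132141 -0.00867424  0.09      ] [0.44009906 0.00177844 0.045     ]
empty [ 0.58818582 -0.03439284  0.044     ]
loaded [ 0.58952728 -0.19683357  0.044     ]
empty [ 0.59233397 -0.0325063   0.044     ]
loaded [ 0.59045666 -0.19659447  0.044     ]
vb [ 0.64042976 -0.3484253   0.037     ] vw [0.57113064 0.13445437 0.042     ] tape [0.58320888 0.22370956 0.012     ]
```

View pics/c0.png

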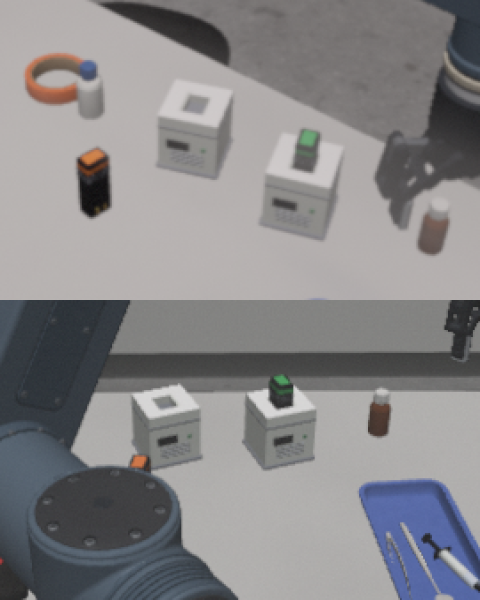

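The top picture (scene camera) shows the flat battery with its orange top left of the white empty bay, and the loaded bay with its green top to the right. The two vials and the tape are clear of the path. The two cameras agree on the bay centres to within 4 mm.

Emit:
{"name": "servo_tool", "arguments": {
  "commands": [0.05,-0.05,-0.01,0,0,0,1,0.05,-0.05,-0.01,0,0,0,1,0.05,-0.05,-0.01,0,0,0,1,0.05,-0.05,-0.01,0,0,0,1,0.05,-0.05,-0.01,0,0,0,1,0.05,-0.05,-0.01,0,0,0,1,0.05,-0.05,-0.01,0,0,0,1,0.05,-0.05,-0.01,0,0,0,1,0.05,-0.05,-0.01,0,0,0,1,0.05,-0.05,-0.01,0,0,0,1,0.05,-0.05,-0.01,0,0,0,1,0,0,0,0,0,0,1]
}}

```text
t: 1.9
tcp_pos: [0.4423, -0.0311, 0.2872]
tool_rot: [0.915, 0.402, 0.001, -0.001]
force: [0.6, 0.3, -0.2]
finger_gap: 0.998
gripper_force: 0.0
```

Run:
```python
from h import *
p=snap('wrist','w1');s=manip.sense();print(s['t'],s['tcp_pos'],s['tool_rot'])
T=np.array(p['world_to_cam']);print(-T[:3,:3].T@T[:3,3])
for q in('flat_battery_mid','empty_bay','loaded_bay'):
    print(q,[(np.round(r['box']).tolist(),round(r['conf'],2)) for r in manip.look_for(p,q)[:3]])
```

```text
1.95 [ 0.44316961 -0.03372512  0.28699358] [9.15479735e-01 4.02363731e-01 4.87960293e-04 2.10489542e-04]
[0.48782988 0.01764658 0.42950011]
flat_battery_mid [([267.0, 167.0, 43.0, 40.0], 0.75)]
empty_bay [([365.0, 38.0, 132.0, 117.0], 0.78), ([266.0, 169.0, 45.0, 39.0], 0.2)]
loaded_bay [([456.0, 169.0, 136.0, 108.0], 0.6), ([521.0, 212.0, 58.0, 49.0], 0.53)]
```

View pics/w1.png

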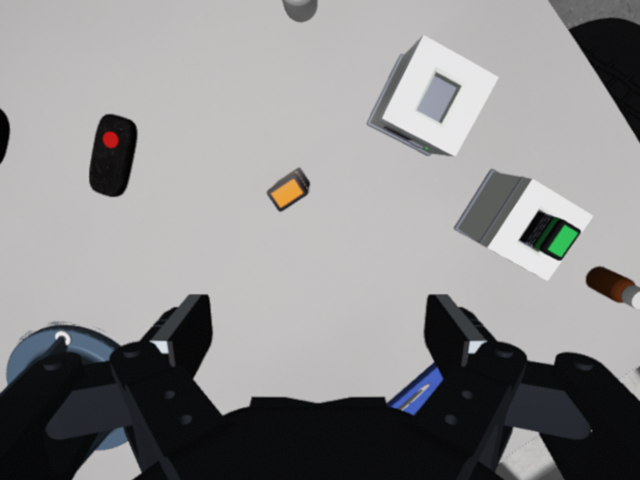

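The wrist view shows the orange patch near (289,190), the empty slot near (438,97) and the green patch near (561,240). All three lie clear of the fingers.

```bash
cat >> h.py <<'E'
def rect(p,mask,z,near):
    n,l,st,c=cv2.connectedComponentsWithStats(mask.astype(np.uint8))
    i=min((k for k in range(1,n) if st[k,4]>60),key=lambda k:np.hypot(*(c[k]-near)))
    cs=max(cv2.findContours((l==i).astype(np.uint8),0,1)[0],key=len)[:,0]
    P=np.array([atz(p,u,z)[:2] for u in cs])*1000
    (cx,cy),(w,h),a=cv2.minAreaRect(P.astype(np.float32))
    if w<h: w,h,a=h,w,a+90
    return np.round([cx,cy,w,h,(a+90)%180-90],1)   # mm, long-axis yaw deg
def masks(p):
    H=cv2.cvtColor(p['img'],cv2.COLOR_RGB2HSV).astype(int);h,s,v=H[...,0],H[...,1],H[...,2]
    return dict(orange=(h>8)&(h<28)&(s>120)&(v>150),green=(h>50)&(h<90)&(s>120)&(v>140),H=H)
E
python3 - <<'E'
from h import *
p=snap('wrist');m=masks(p);H=m['H']
print('orange',rect(p,m['orange'],.09,(289,190)))
for z in(.118,.121,.124):print('green',rect(p,m['green'],z,(561,240)))
print(H[97,438],H[60,438],H[140,438])
g=p['img'].mean(2)
print(g[97,400:480:4].round())
for t in(185,200):
  wm=(g<t)&(np.abs(np.indices(g.shape)[1]-438)<40)&(np.abs(np.indices(g.shape)[0]-97)<45)
  print('slot',rect(p,wm,.088,(438,97)))
for n,nr in(('white1',(440,50)),('white2',(510,210))):
  print(n,rect(p,g>215,.088,nr))
E
```

```text
orange [433.5   2.6  26.4  16.1  -9.5]
green [ 595.1 -198.5   26.    16.    19.9]
green [ 594.1 -196.5   25.7   15.8   19.9]
green [ 593.1 -194.5   25.5   15.7   19.9]
[113  27 170] [120   1 231] [120   1 233]
[231. 231. 231. 209. 164. 164. 162. 163. 160. 160. 160.  92. 227. 231.
 231. 231. 231. 231. 231. 232.]
slot [594.  -27.1  36.9  27.1  22.1]
slot [593.8 -26.9  37.9  28.   22.9]
white1 [595.1 -27.8  77.4  77.3  22. ]
white2 [ 593.6 -195.6   78.    77.4   19.9]
```

Emit:
{"name": "servo_tool", "arguments": {
  "commands": [0.0202,-0.0317,0,0,0,0,1,0.0202,-0.0317,0,0,0,0,1,0,0,0.032,0,0,0.0198,1,0,0,0.032,0,0,0.0198,1,0,0,0.032,0,0,0.0198,1,0,0,0.032,0,0,0.0198,1,0,0,0.032,0,0,0.0198,1,0,0,0.032,0,0,0.0198,1,0,0,0.032,0,0,0.0198,1,0,0,0.032,0,0,0.0198,1,0,0,0,0,0,0,1,0,0,0,0,0,0,1]
}}

```text
t: 3.15
tcp_pos: [0.4339, -0.0012, 0.1576]
tool_rot: [0.996, -0.086, -0.001, -0.0]
force: [-0.6, 0.9, 0.4]
finger_gap: 1.0
gripper_force: 0.0
```

```bash
cat >> h.py <<'E'
def go(x,y,z,yaw):
    from scipy.spatial.transform import Rotation as R
    s=manip.sense();M=R.from_quat(s['tool_rot']).as_matrix()
    d=M.T@(np.array([x,y,z])/1000-s['tcp_pos'])
    c=np.degrees(np.arctan2(M[1,0],M[0,0]))
    Rt=np.column_stack([[np.cos(np.radians(yaw)),np.sin(np.radians(yaw)),0],[np.sin(np.radians(yaw)),-np.cos(np.radians(yaw)),0],[0,0,-1]])
    rv=R.from_matrix(M.T@Rt).as_rotvec()
    print('t',s['t'],'tcp',s['tcp_pos'].round(4),'yaw',c.round(2),'q',s['q'].round(2),'shift share',(d/.5).round(4),'turn share',(rv/2/np.pi).round(4),'F',s['force'].round(1))
E
python3 - <<'E'
from h import *
p=snap('wrist','w2');m=masks(p)
print('orange',rect(p,m['orange'],.09,(320,200)))
go(433.5,2.6,55,-9.5)
E
```

```text
orange [433.7   2.8  25.8  16.2  -9.9]
t 3.2 tcp [ 0.4345 -0.0011  0.1583] yaw -9.82 q [-0.26  0.4   1.97 -0.    0.77  1.48] shift share [-0.0033 -0.0069  0.2066] turn share [ 0.      0.     -0.0009] F [ 0.2 -0.4  0.5]
```

View pics/w2.png

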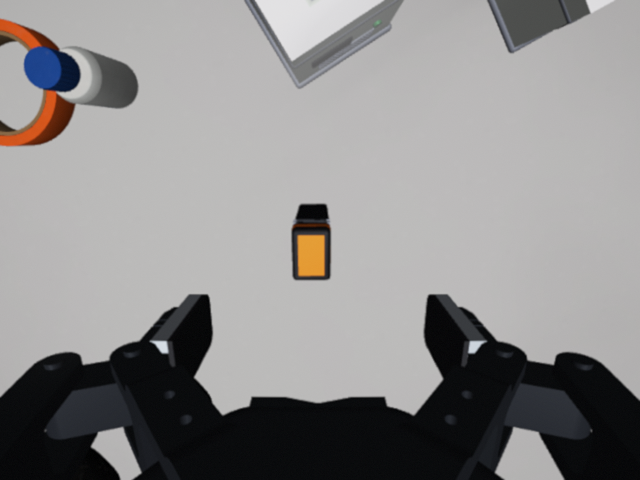

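The battery's orange top is at (311,256), with its 24 mm side along the closing line and centred between the fingers. I'll descend and grip.

Emit:
{"name": "servo_tool", "arguments": {
  "commands": [-0.003,-0.0074,0,0,0,0,1,0,0,0.05,0,0,0,1,0,0,0.05,0,0,0,1,0,0,0.05,0,0,0,1,0,0,0.04,0,0,0,1,0,0,0.016,0,0,0,1,0,0,0,0,0,0,-1,0,0,0,0,0,0,-1,0,0,0,0,0,0,-1,0,0,0,0,0,0,-1,0,0,0,0,0,0,-1,0,0,0,0,0,0,-1],
  "force": 40
}}

```text
t: 4.2
tcp_pos: [0.434, 0.0037, 0.0564]
tool_rot: [0.996, -0.086, 0.001, 0.0]
force: [0.4, 0.3, 6.7]
finger_gap: 0.276
gripper_force: 40.0
```

Emit:
{"name": "servo_tool", "arguments": {
  "commands": [0,0,-0.05,0,0,0,-1,0,0,-0.05,0,0,-0.0178,-1,0,0,-0.05,0,0,-0.0178,-1,0,0,-0.05,0,0,-0.0178,-1,0,0,-0.05,0,0,-0.0178,-1,0,0,-0.05,0,0,-0.0178,-1,0.055,0.035,0,0,0,0,-1,0.055,0.035,0,0,0,0,-1,0.055,0.035,0,0,0,0,-1,0.055,0.035,0,0,0,0,-1,0.055,0.035,0,0,0,0,-1,0,0,0,0,0,0,-1]
}}

```text
t: 5.2
tcp_pos: [0.6005, -0.0273, 0.206]
tool_rot: [0.981, 0.192, 0.004, 0.002]
force: [1.2, 0.3, -1.7]
finger_gap: 0.278
gripper_force: 40.0
```

Emit:
{"name": "servo_tool", "arguments": {
  "commands": [0,0,0,0,0,0,-1,0,0,0,0,0,0,-1,0,0,0,0,0,0,-1]
}}

```text
t: 5.45
tcp_pos: [0.5918, -0.0248, 0.205]
tool_rot: [0.981, 0.192, -0.001, -0.001]
force: [-0.2, 0.4, -1.2]
finger_gap: 0.277
gripper_force: 40.0
```

Run:
```python
from h import *
p=snap('wrist','w3');m=masks(p)
go(594,-27.2,150,22)
z=manip.sense()['tcp_pos'][2]
print('orange',rect(p,m['orange'],z+.035,(311,300)))
q=snap('scene');cv2.imwrite('pics/s3.png',cv2.resize(q['img'][150:310,240:440,::-1],(600,480),interpolation=3))
```

```text
t 5.5 tcp [ 0.592  -0.0248  0.2052] yaw 22.17 q [-0.23  0.52  1.54  0.    1.09  0.95] shift share [0.0022 0.0061 0.1103] turn share [-0.0002  0.0003  0.0005] F [-0.9  0.8 -1.8]
orange [592.7 -24.9  25.8  16.1  22.3]
```

View pics/w3.png

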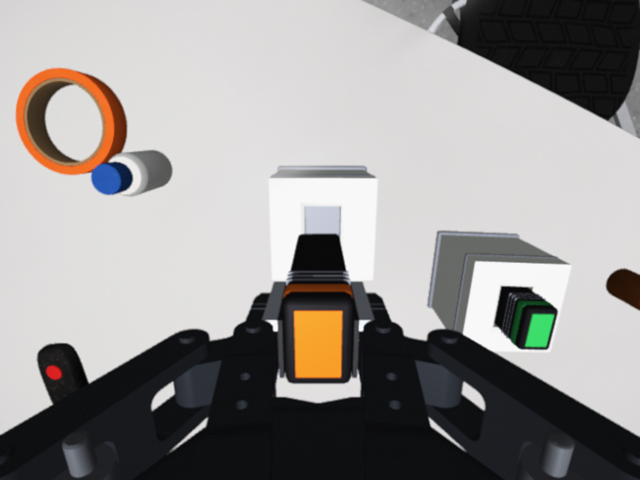

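The battery is held upright over the bay, with the orange top at (318,345). The slot's far part shows at (304–341, 205), so I'll refine the slot centre from its visible edges.

Run:
```python
from h import *
p=snap('wrist');g=p['img'].mean(2)
gx=lambda r,a,b:a+np.argmax(np.abs(np.diff(g[r,a:b])))+.5
print(g[190:232,322].round()[::2])
for r in(210,216,222):
  l,rr=gx(r,290,320),gx(r,328,355);P=[atz(p,(u,r),.088)[:2]*1e3 for u in(l,rr)];print(r,l,rr,np.round(P,1),np.linalg.norm(P[0]-P[1]))
r=195;l=270-15+np.argmax(np.diff(g[r,255:285]));rr=365+np.argmin(np.diff(g[r,365:392]))
c=190+np.argmin(np.diff(g[190:225,322]))+.5
P=[atz(p,u,.088)[:2]*1e3 for u in((l+.5,r),(rr+.5,r),(322.5,c))];print(l,rr,c,np.round(P,1),(P[0]+P[1])/2)
x=np.array([np.cos(np.radians(22)),np.sin(np.radians(22))]);print('centre from slot far edge',P[2]-18.5*x)
```

```text
[248. 248. 248. 248. 248. 248. 248. 244. 230. 207. 207. 207. 207. 206.
 206. 205. 205. 206. 205. 205. 205.]
210 303.5 339.5 [[604.7  -9. ]
 [614.7 -33.4]] 26.37002271590376
216 303.5 339.5 [[600.6 -10.6]
 [610.6 -35.1]] 26.486297212450133
222 303.5 339.5 [[596.4 -12.3]
 [606.4 -36.9]] 26.604372206409817
267 375 206.5 [[605.2  19.3]
 [634.7 -53.3]
 [612.4 -20.9]] [619.96680769 -16.97196054]
centre from slot far edge [595.23985824 -27.78943617]
```

Emit:
{"name": "servo_tool", "arguments": {
  "commands": [0.0018,0.0057,0,0,0,0,-1,0,0,0.03,0,0,0,-1,0,0,0.03,0,0,0,-1,0,0,0.03,0,0,0,-1,0,0,0.015,0,0,0,-1,0,0,0,0,0,0,-1,0,0,0,0,0,0,-1]
}}

```text
t: 6.18
tcp_pos: [0.5955, -0.0277, 0.1528]
tool_rot: [0.981, 0.192, -0.0, -0.0]
force: [1.3, 0.2, -0.8]
finger_gap: 0.276
gripper_force: 40.0
```

Run:
```python
from h import *
p=snap('wrist','w4');m=masks(p)
z=manip.sense()['tcp_pos'][2]
print('orange',rect(p,m['orange'],z+.035,(311,300)))
go(594.6,-27.2,104,22)
```

```text
orange [596.4 -27.8  25.3  15.9  22.3]
t 6.2333 tcp [ 0.5961 -0.0278  0.1534] yaw 22.16 q [-0.23  0.59  1.58 -0.    0.98  0.95] shift share [-0.0023 -0.0023  0.0987] turn share [ 0.0001 -0.0001  0.0004] F [-0.4  0.2 -0.8]
```

View pics/w4.png

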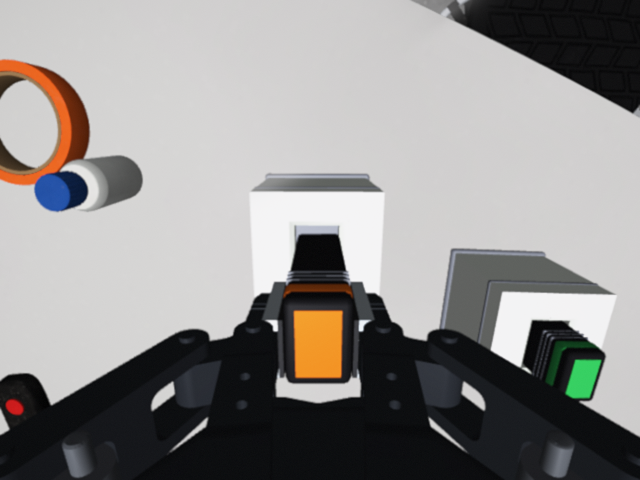

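Still over the slot and aligned; the slot's far end shows at (317,230). I'll wait for it to settle, then correct.

Emit:
{"name": "servo_tool", "arguments": {
  "commands": [-0.002,-0.0015,0,0,0,0,-1,0,0,0,0,0,0,-1,0,0,0,0,0,0,-1,0,0,0,0,0,0,-1]
}}

```text
t: 6.57
tcp_pos: [0.5946, -0.0273, 0.1534]
tool_rot: [0.981, 0.192, 0.001, 0.0]
force: [0.4, -0.5, -1.5]
finger_gap: 0.275
gripper_force: 40.0
```

Run:
```python
from h import *
for i in range(2):
  p=snap('wrist');m=masks(p);z=manip.sense()['tcp_pos'][2]
  print('orange',rect(p,m['orange'],z+.035,(311,300)))
  go(594,-27.2,104,22)
g=p['img'].mean(2)
for r in (228,232):
  d=np.abs(np.diff(g[r,280:355]));print(r,[(280+i,int(d[i])) for i in np.where(d>12)[0]])
d=np.abs(np.diff(g[200:245,318]));print([(200+i,int(d[i])) for i in np.where(d>8)[0]])
# expected slot far edge & lateral
P=[atz(p,u,.088)[:2]*1e3 for u in((295,228),(340,228),(318,225))];print(np.round(P,1))
```

```text
orange [595.1 -27.6  25.5  16.   22.3]
t 6.6167 tcp [ 0.5945 -0.0274  0.1533] yaw 22.16 q [-0.23  0.58  1.58 -0.    0.97  0.95] shift share [-0.001  -0.0008  0.0985] turn share [ 0.0001 -0.0001  0.0004] F [-0.1 -0.9 -0.7]
orange [595.  -27.6  25.5  16.   22.3]
t 6.6667 tcp [ 0.5945 -0.0273  0.1531] yaw 22.16 q [-0.23  0.59  1.58  0.    0.97  0.95] shift share [-0.0008 -0.0007  0.0983] turn share [ 0.0001 -0.0001  0.0004] F [-0.4 -0.7 -1.9]
228 [(np.int64(294), 40), (np.int64(295), 38), (np.int64(296), 26), (np.int64(297), 24), (np.int64(337), 19), (np.int64(338), 15), (np.int64(339), 52), (np.int64(340), 30)]
232 [(np.int64(294), 36), (np.int64(295), 38), (np.int64(296), 21), (np.int64(297), 23), (np.int64(337), 18), (np.int64(339), 58), (np.int64(340), 22)]
[(np.int64(222), 8), (np.int64(223), 21), (np.int64(224), 12), (np.int64(232), 37), (np.int64(233), 70), (np.int64(234), 56), (np.int64(235), 13)]
[[605.2  -8.9]
 [615.3 -33.7]
 [612.1 -20.9]]
```

The battery is within about 0.3 mm of the slot centre, so I'll lower it in.

Emit:
{"name": "servo_tool", "arguments": {
  "commands": [0,0,0.012,0,0,0,-1,0,0,0.012,0,0,0,-1,0,0,0.012,0,0,0,-1,0,0,0.012,0,0,0,-1,0,0,0,0,0,0,-1]
}}

```text
t: 7.08
tcp_pos: [0.5939, -0.0271, 0.1271]
tool_rot: [0.981, 0.192, -0.001, -0.001]
force: [-0.2, -0.2, -2.1]
finger_gap: 0.275
gripper_force: 39.8
```

Emit:
{"name": "servo_tool", "arguments": {
  "commands": [0,0,0.012,0,0,0,-1,0,0,0.012,0,0,0,-1,0,0,0.008,0,0,0,-1,0,0,0,0,0,0,-1,0,0,0,0,0,0,-1]
}}

```text
t: 7.5
tcp_pos: [0.5941, -0.0273, 0.1124]
tool_rot: [0.981, 0.192, -0.0, -0.0]
force: [-0.7, 0.9, -1.1]
finger_gap: 0.273
gripper_force: 39.9
```

Emit:
{"name": "servo_tool", "arguments": {
  "commands": [0,0,0.007,0,0,0,-1,0,0,0.006,0,0,0,-1,0,0,0.004,0,0,0,-1,0,0,0,0,0,0,-1,0,0,0,0,0,0,-1]
}}

```text
t: 7.92
tcp_pos: [0.5942, -0.0273, 0.1045]
tool_rot: [0.981, 0.192, -0.0, -0.0]
force: [-0.0, 0.2, -1.4]
finger_gap: 0.274
gripper_force: 40.1
```

Emit:
{"name": "servo_tool", "arguments": {
  "commands": [0,0,0,0,0,0,0,0,0,0,0,0,0,0,0,0,0,0,0,0,0,0,0,-0.04,0,0,0,0,0,0,-0.04,0,0,0,0,0,0,-0.04,0,0,0,0,0,0,0,0,0,0,-1,0,0,0,0,0,0,-1,0,0,0,0,0,0,-1,0,0,0,0,0,0,-1,0,0,0,0,0,0,-1],
  "force": 30
}}

```text
t: 8.83
tcp_pos: [0.5935, -0.0271, 0.163]
tool_rot: [0.981, 0.192, -0.001, -0.001]
force: [-0.1, 0.4, 0.2]
finger_gap: -0.005
gripper_force: 0.0
```

Run:
```python
from h import *
p=snap('wrist','w5');m=masks(p);print('orange',rect(p,m['orange'],.138,(311,300)))
print(manip.sense()['finger_gap'])
go(594.8,-27.4,138,22)
```

```text
orange [599.  -26.2  16.2  15.2 -68.5]
-0.002133685853670572
t 8.8833 tcp [ 0.5936 -0.0272  0.1631] yaw 22.16 q [-0.23  0.57  1.58 -0.    1.    0.95] shift share [0.0022 0.0014 0.0502] turn share [-0.0002  0.0003  0.0004] F [ 0.  -0.2 -0.1]
```

View pics/w5.png

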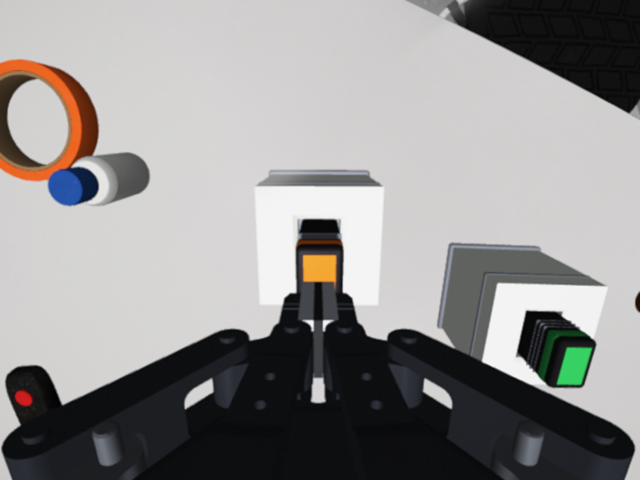

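The battery stands in the slot with its orange top at (319,270), and the closed fingertips are over it. I'll approach and start pressing.

Emit:
{"name": "servo_tool", "arguments": {
  "commands": [0.002,0,0.02,0,0,0,-1,0,0,0.02,0,0,0,-1,0,0,0.01,0,0,0,-1,0,0,0.008,0,0,0,-1,0,0,0.008,0,0,0,-1,0,0,0,0,0,0,-1,0,0,0,0,0,0,-1]
}}

```text
t: 9.47
tcp_pos: [0.595, -0.0269, 0.1311]
tool_rot: [0.981, 0.192, -0.0, -0.0]
force: [-0.9, 0.5, 2.7]
finger_gap: 0.004
gripper_force: 1.1
```

Emit:
{"name": "servo_tool", "arguments": {
  "commands": [0,0,0.006,0,0,0,-1,0,0,0.006,0,0,0,-1,0,0,0,0,0,0,-1,0,0,0,0,0,0,-1]
}}

```text
t: 9.8
tcp_pos: [0.5951, -0.0269, 0.1253]
tool_rot: [0.981, 0.192, -0.0, -0.0]
force: [-1.7, 1.0, 2.8]
finger_gap: -0.002
gripper_force: 1.5
```

Emit:
{"name": "servo_tool", "arguments": {
  "commands": [0,0,0.003,0,0,0,-1,0,0,0,0,0,0,-1,0,0,0,0,0,0,-1]
}}

```text
t: 10.05
tcp_pos: [0.5953, -0.0269, 0.1238]
tool_rot: [0.981, 0.192, 0.0, -0.0]
force: [-1.1, 0.5, 3.5]
finger_gap: 0.002
gripper_force: 1.6
```

Emit:
{"name": "servo_tool", "arguments": {
  "commands": [0,0,0.003,0,0,0,-1,0,0,0,0,0,0,-1,0,0,0,0,0,0,-1]
}}

```text
t: 10.3
tcp_pos: [0.5952, -0.0269, 0.1222]
tool_rot: [0.981, 0.192, -0.0, -0.0]
force: [-1.7, -0.1, 2.9]
finger_gap: -0.001
gripper_force: 1.7
```

```bash
python3 -c "
from h import *
print(manip.sense()['tcp_pos'],manip.sense()['force'])"
```

```text
[ 0.59519172 -0.02691021  0.1222457 ] [-1.66234832 -0.05121754  2.9020619 ]
```

Emit:
{"name": "servo_tool", "arguments": {
  "commands": [0,0,0.003,0,0,0,-1,0,0,0,0,0,0,-1,0,0,0,0,0,0,-1]
}}

```text
t: 10.55
tcp_pos: [0.5952, -0.0269, 0.1207]
tool_rot: [0.981, 0.192, -0.0, -0.0]
force: [-0.1, -0.0, 3.9]
finger_gap: -0.004
gripper_force: 1.8
```

Emit:
{"name": "servo_tool", "arguments": {
  "commands": [0,0,0.003,0,0,0,-1,0,0,0,0,0,0,-1,0,0,0,0,0,0,-1]
}}

```text
t: 10.8
tcp_pos: [0.5952, -0.0269, 0.1192]
tool_rot: [0.981, 0.192, -0.0, -0.0]
force: [-1.4, 0.2, 3.9]
finger_gap: -0.002
gripper_force: 1.9
```

Emit:
{"name": "servo_tool", "arguments": {
  "commands": [0,0,0.003,0,0,0,-1,0,0,0,0,0,0,-1,0,0,0,0,0,0,-1]
}}

```text
t: 11.05
tcp_pos: [0.5952, -0.0269, 0.1177]
tool_rot: [0.981, 0.192, -0.0, -0.0]
force: [-0.6, -0.7, 3.8]
finger_gap: 0.001
gripper_force: 2.0
```

Emit:
{"name": "servo_tool", "arguments": {
  "commands": [0,0,0.003,0,0,0,-1,0,0,0,0,0,0,-1,0,0,0,0,0,0,-1]
}}

```text
t: 11.3
tcp_pos: [0.5952, -0.0269, 0.1162]
tool_rot: [0.981, 0.192, -0.0, -0.0]
force: [-0.4, 0.1, 5.2]
finger_gap: -0.004
gripper_force: 2.1
```

Emit:
{"name": "servo_tool", "arguments": {
  "commands": [0,0,0.003,0,0,0,-1,0,0,0,0,0,0,-1,0,0,0,0,0,0,-1]
}}

```text
t: 11.55
tcp_pos: [0.5952, -0.0269, 0.1147]
tool_rot: [0.981, 0.192, -0.0, -0.0]
force: [-1.6, 0.2, 4.5]
finger_gap: -0.001
gripper_force: 2.2
```

Emit:
{"name": "servo_tool", "arguments": {
  "commands": [0,0,0.003,0,0,0,-1,0,0,0,0,0,0,-1,0,0,0,0,0,0,-1]
}}

```text
t: 11.8
tcp_pos: [0.5952, -0.0269, 0.1133]
tool_rot: [0.981, 0.192, -0.0, -0.0]
force: [-1.0, 0.3, 4.4]
finger_gap: 0.002
gripper_force: 2.2
```

Emit:
{"name": "servo_tool", "arguments": {
  "commands": [0,0,0.003,0,0,0,-1,0,0,0,0,0,0,-1,0,0,0,0,0,0,-1]
}}

```text
t: 12.05
tcp_pos: [0.5953, -0.0269, 0.1118]
tool_rot: [0.981, 0.192, 0.0, 0.0]
force: [-1.4, 0.6, 3.9]
finger_gap: -0.001
gripper_force: 2.3
```

Emit:
{"name": "servo_tool", "arguments": {
  "commands": [0,0,0.003,0,0,0,-1,0,0,0,0,0,0,-1,0,0,0,0,0,0,-1]
}}

```text
t: 12.3
tcp_pos: [0.5953, -0.0269, 0.1104]
tool_rot: [0.981, 0.192, 0.0, -0.0]
force: [-1.4, 0.3, 5.2]
finger_gap: 0.005
gripper_force: 2.4
```

Emit:
{"name": "servo_tool", "arguments": {
  "commands": [0,0,0.003,0,0,0,-1,0,0,0,0,0,0,-1,0,0,0,0,0,0,-1]
}}

```text
t: 12.55
tcp_pos: [0.5952, -0.0269, 0.1089]
tool_rot: [0.981, 0.192, -0.0, 0.0]
force: [-0.9, 0.0, 5.7]
finger_gap: 0.001
gripper_force: 2.5
```

Emit:
{"name": "servo_tool", "arguments": {
  "commands": [0,0,0.003,0,0,0,-1,0,0,0,0,0,0,-1,0,0,0,0,0,0,-1]
}}

```text
t: 12.8
tcp_pos: [0.5953, -0.027, 0.1074]
tool_rot: [0.981, 0.192, 0.0, 0.0]
force: [-2.0, -0.4, 5.9]
finger_gap: 0.0
gripper_force: 2.6
```

Emit:
{"name": "servo_tool", "arguments": {
  "commands": [0,0,0.003,0,0,0,-1,0,0,0,0,0,0,-1,0,0,0,0,0,0,-1]
}}

```text
t: 13.05
tcp_pos: [0.5953, -0.027, 0.106]
tool_rot: [0.981, 0.192, 0.0, 0.0]
force: [-0.8, 0.1, 5.2]
finger_gap: -0.001
gripper_force: 2.7
```

Emit:
{"name": "servo_tool", "arguments": {
  "commands": [0,0,0.003,0,0,0,-1,0,0,0,0,0,0,-1,0,0,0,0,0,0,-1]
}}

```text
t: 13.3
tcp_pos: [0.5953, -0.027, 0.1045]
tool_rot: [0.981, 0.192, 0.0, 0.0]
force: [-0.7, 0.3, 6.3]
finger_gap: 0.001
gripper_force: 2.8
```

Emit:
{"name": "servo_tool", "arguments": {
  "commands": [0,0,0.002,0,0,0,-1,0,0,0,0,0,0,-1,0,0,0,0,0,0,-1]
}}

```text
t: 13.55
tcp_pos: [0.5954, -0.027, 0.1037]
tool_rot: [0.981, 0.192, 0.0, 0.0]
force: [-2.0, -0.0, 6.0]
finger_gap: -0.002
gripper_force: 3.0
```

Emit:
{"name": "servo_tool", "arguments": {
  "commands": [0,0,0.002,0,0,0,-1,0,0,0,0,0,0,-1,0,0,0,0,0,0,-1]
}}

```text
t: 13.8
tcp_pos: [0.5956, -0.027, 0.1031]
tool_rot: [0.981, 0.192, 0.0, 0.0]
force: [-1.8, 0.4, 7.8]
finger_gap: -0.0
gripper_force: 4.2
```

Emit:
{"name": "servo_tool", "arguments": {
  "commands": [0,0,0.002,0,0,0,-1,0,0,0,0,0,0,-1,0,0,0,0,0,0,-1]
}}

```text
t: 14.05
tcp_pos: [0.5958, -0.0271, 0.1027]
tool_rot: [0.981, 0.192, 0.001, 0.0]
force: [-1.7, 0.5, 11.1]
finger_gap: 0.0
gripper_force: 5.5
```

Emit:
{"name": "servo_tool", "arguments": {
  "commands": [0,0,0.002,0,0,0,-1,0,0,0,0,0,0,-1,0,0,0,0,0,0,-1]
}}

```text
t: 14.3
tcp_pos: [0.596, -0.0272, 0.1021]
tool_rot: [0.981, 0.192, 0.001, 0.001]
force: [-3.1, 0.2, 13.3]
finger_gap: 0.001
gripper_force: 6.7
```

Emit:
{"name": "servo_tool", "arguments": {
  "commands": [0,0,0.001,0,0,0,-1,0,0,0,0,0,0,-1,0,0,0,0,0,0,-1]
}}

```text
t: 14.55
tcp_pos: [0.5962, -0.0272, 0.1019]
tool_rot: [0.981, 0.192, 0.001, 0.001]
force: [-3.1, 0.2, 14.7]
finger_gap: 0.001
gripper_force: 7.4
```

Tripped. I'll let go upward, then look.

Emit:
{"name": "servo_tool", "arguments": {
  "commands": [0,0,-0.006,0,0,0,-1,0,0,-0.01,0,0,0,-1,0,0,-0.02,0,0,0,-1,0,0,-0.03,0,0,0,-1,0,0,-0.04,0,0,0,-1,0,0,-0.04,0,0,0,-1,0,0,-0.04,0,0,0,-1,0,0,-0.02,0,0,0,-1,0,0,0,0,0,0,-1,0,0,0,0,0,0,-1]
}}

```text
t: 15.38
tcp_pos: [0.5953, -0.027, 0.2028]
tool_rot: [0.981, 0.192, 0.0, 0.0]
force: [-0.4, -0.0, 0.7]
finger_gap: 0.005
gripper_force: 0.0
```

Run:
```python
from h import *
p=snap('wrist','w6');m=masks(p)
for z in(.11,.119,.138):print('orange',z,rect(p,m['orange'],z,(311,260)))
for z in(.118,.121,.124):print('green',z,rect(p,m['green'],z,(561,340)))
g=p['img'].mean(2)
go(593.8,-195.7,150,20)
```

```text
orange 0.11 [593.4 -28.4  26.3  16.6  22.1]
orange 0.119 [595.9 -27.4  25.3  15.9  22.1]
orange 0.138 [601.1 -25.3  23.1  14.6  22.1]
green 0.118 [ 592.3 -199.3   26.5   16.4   19.7]
green 0.121 [ 593.1 -196.7   26.1   16.2   19.7]
green 0.124 [ 594.  -194.    25.8   16.    19.7]
t 15.4333 tcp [ 0.5946 -0.0268  0.2019] yaw 22.16 q [-0.23  0.52  1.54  0.    1.08  0.95] shift share [-0.1288  0.3123  0.1036] turn share [-0.0001  0.0002  0.006 ] F [ 0.3 -0.1 -0.3]
```

View pics/w6.png

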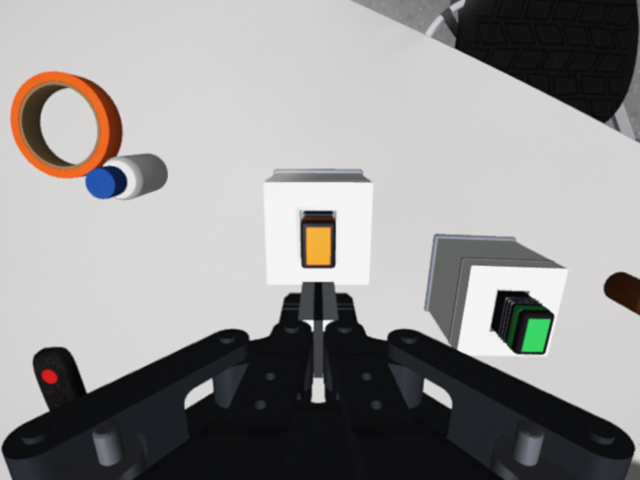

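The orange top at (318,245) sits low. Its apparent size puts the top at about 113 mm, roughly 25 mm below the up position, so the catch holds. The green top is at (537,334). Moving over to it.

Emit:
{"name": "servo_tool", "arguments": {
  "commands": [-0.0258,0.0625,0,0,0,0,-1,-0.0258,0.0625,0,0,0,0,-1,-0.0258,0.0625,0,0,0,0,-1,-0.0258,0.0625,0,0,0,0,-1,-0.0258,0.0625,0,0,0,0.006,-1,0,0,0.04,0,0,0,-1,0,0,0.04,0,0,0,-1,0,0,0.02,0,0,0,-1,0,0,0,0,0,0,-1,0,0,0,0,0,0,-1,0,0,0,0,0,0,-1]
}}

```text
t: 16.35
tcp_pos: [0.5949, -0.1956, 0.1531]
tool_rot: [0.985, 0.174, 0.0, 0.0]
force: [0.1, 0.9, 0.1]
finger_gap: -0.002
gripper_force: 0.0
```

Run:
```python
from h import *
p=snap('wrist','w7');m=masks(p)
go(593.6,-195.8,122,20)
for z in(.118,.124):print('green',z,rect(p,m['green'],z,(318,265)))
```

```text
t 16.4 tcp [ 0.5952 -0.1958  0.1536] yaw 20.05 q [-0.5   0.62  1.5  -0.    1.02  0.73] shift share [-0.0031 -0.0011  0.0632] turn share [ 0.0002 -0.0002  0.0001] F [-0.8  0.2  0.1]
green 0.118 [ 596.3 -194.5   17.5   16.6   19.2]
green 0.124 [ 598.4 -193.8   16.9   16.    19.2]
```

View pics/w7.png

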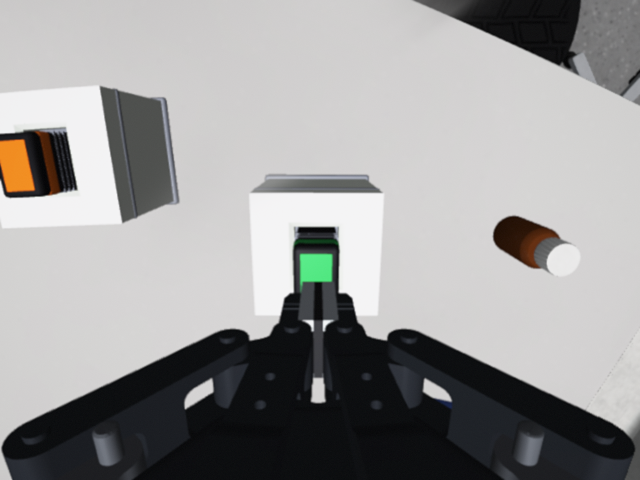

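The closed fingertips are centred over the green top at (317,268), and the orange battery is still low on the left. Pressing.

Emit:
{"name": "servo_tool", "arguments": {
  "commands": [-0.002,0,0.02,0,0,0,-1,0,0,0.02,0,0,0,-1,0,0,0.012,0,0,0,-1,0,0,0,0,0,0,-1,0,0,0,0,0,0,-1]
}}

```text
t: 16.82
tcp_pos: [0.593, -0.196, 0.126]
tool_rot: [0.985, 0.174, -0.001, -0.001]
force: [0.5, 0.3, 0.0]
finger_gap: -0.005
gripper_force: 0.0
```

Emit:
{"name": "servo_tool", "arguments": {
  "commands": [0,0,0.004,0,0,0,-1,0,0,0.004,0,0,0,-1,0,0,0,0,0,0,-1,0,0,0,0,0,0,-1]
}}

```text
t: 17.15
tcp_pos: [0.5936, -0.1964, 0.1229]
tool_rot: [0.985, 0.174, 0.0, 0.0]
force: [-0.9, -0.6, 0.4]
finger_gap: -0.001
gripper_force: 0.0
```

Emit:
{"name": "servo_tool", "arguments": {
  "commands": [0,0,0.003,0,0,0,-1,0,0,0.003,0,0,0,-1,0,0,0,0,0,0,-1,0,0,0,0,0,0,-1]
}}

```text
t: 17.48
tcp_pos: [0.5938, -0.1965, 0.1203]
tool_rot: [0.985, 0.174, 0.0, 0.0]
force: [-0.8, -0.0, 4.4]
finger_gap: -0.0
gripper_force: 1.8
```

Emit:
{"name": "servo_tool", "arguments": {
  "commands": [0,0,0.004,0,0,0,-1,0,0,0.004,0,0,0,-1,0,0,0,0,0,0,-1,0,0,0,0,0,0,-1]
}}

```text
t: 17.82
tcp_pos: [0.5938, -0.1965, 0.116]
tool_rot: [0.985, 0.174, 0.0, 0.0]
force: [0.2, 0.5, 4.5]
finger_gap: -0.006
gripper_force: 2.1
```

Emit:
{"name": "servo_tool", "arguments": {
  "commands": [0,0,0.003,0,0,0,-1,0,0,0,0,0,0,-1,0,0,0,0,0,0,-1]
}}

```text
t: 18.07
tcp_pos: [0.5938, -0.1965, 0.1144]
tool_rot: [0.985, 0.174, 0.0, 0.0]
force: [0.5, 0.6, 4.9]
finger_gap: 0.002
gripper_force: 2.3
```

Emit:
{"name": "servo_tool", "arguments": {
  "commands": [0,0,0.003,0,0,0,-1,0,0,0,0,0,0,-1,0,0,0,0,0,0,-1]
}}

```text
t: 18.32
tcp_pos: [0.5939, -0.1965, 0.1135]
tool_rot: [0.985, 0.174, 0.0, 0.0]
force: [-0.5, -0.1, 7.7]
finger_gap: 0.002
gripper_force: 3.7
```

Emit:
{"name": "servo_tool", "arguments": {
  "commands": [0,0,0.002,0,0,0,-1,0,0,0,0,0,0,-1,0,0,0,0,0,0,-1]
}}

```text
t: 18.57
tcp_pos: [0.594, -0.1967, 0.1131]
tool_rot: [0.985, 0.174, 0.001, 0.001]
force: [-0.7, 0.6, 9.9]
finger_gap: 0.001
gripper_force: 4.9
```

Emit:
{"name": "servo_tool", "arguments": {
  "commands": [0,0,0.002,0,0,0,-1,0,0,0,0,0,0,-1,0,0,0,0,0,0,-1]
}}

```text
t: 18.82
tcp_pos: [0.5943, -0.1968, 0.1126]
tool_rot: [0.985, 0.174, 0.001, 0.001]
force: [-1.2, 0.7, 12.7]
finger_gap: -0.003
gripper_force: 6.1
```

Emit:
{"name": "servo_tool", "arguments": {
  "commands": [0,0,0.0018,0,0,0,-1,0,0,0,0,0,0,-1,0,0,0,0,0,0,-1]
}}

```text
t: 19.07
tcp_pos: [0.5944, -0.1969, 0.1123]
tool_rot: [0.985, 0.174, 0.001, 0.001]
force: [-1.9, 0.6, 14.4]
finger_gap: 0.002
gripper_force: 7.4
```

Emit:
{"name": "servo_tool", "arguments": {
  "commands": [0,0,-0.006,0,0,0,-1,0,0,-0.01,0,0,0,-1,0,0,-0.02,0,0,0,-1,0,0,-0.03,0,0,0,-1,0,0,-0.04,0,0,0,-1,0,0,-0.04,0,0,0,-1,0,0,-0.04,0,0,0,-1,0,0,-0.04,0,0,0,-1,0,0,0,0,0,0,-1,0,0,0,0,0,0,-1,0,0,0,0,0,0,-1]
}}

```text
t: 19.98
tcp_pos: [0.5926, -0.1959, 0.2217]
tool_rot: [0.985, 0.174, -0.001, -0.001]
force: [-0.7, -0.3, 0.0]
finger_gap: -0.001
gripper_force: 0.0
```

Run:
```python
from h import *
p=snap('wrist','w8');m=masks(p)
go(593.6,-195.8,122,20)
for z in(.121,.138):print('green',z,rect(p,m['green'],z,(318,265)))
for z in(.113,.138):print('orange',z,rect(p,m['orange'],z,(30,165)))
```

```text
t 20.0333 tcp [ 0.5924 -0.1957  0.2212] yaw 20.0 q [-0.5   0.54  1.44  0.    1.16  0.72] shift share [0.0026 0.0015 0.1985] turn share [-0.0004  0.0004 -0.    ] F [-0.3 -0.2  0.1]
green 0.121 [ 589.1 -197.2   28.    17.6   19.4]
green 0.138 [ 593.8 -195.5   26.1   16.3   19.4]
orange 0.113 [594.2 -28.9  26.2  16.4  22.2]
orange 0.138 [600.4 -43.3  23.6  14.8  22.2]
```

View pics/w8.png

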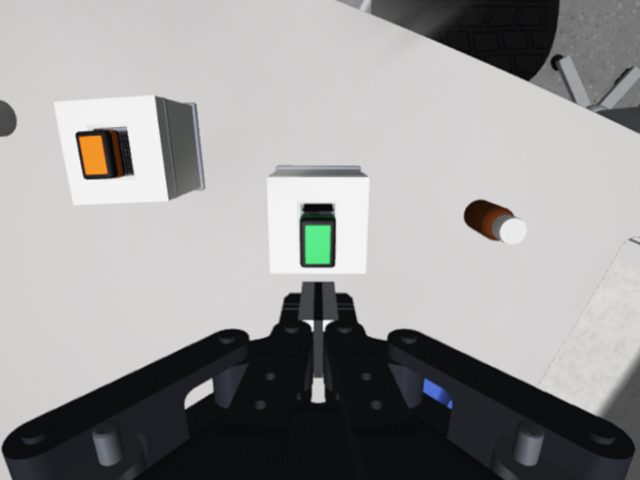

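The green top at (318,243) now measures as being at 138 mm, the up position. The orange top at (94,155) is still low at about 113 mm, and the robot touches nothing.

```bash
python3 -c "
from station import manip
print(manip.sign_off())"
```

```text
the job is handed in; nothing more can be done
None
```

The flat battery is held low in the charging bay; after that the charged battery was released and stands up in its bay, no press read above 15 N, no bystander was touched, and the job was handed in at about 20 s.

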